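Put away the pastry scrapers and rolling-pin rings

TASK

Put the pastry kit away. Slide every coral scraper from the white drying rack, blade down, into its own free slot of the wooden storage block until it is fully home, and thread every pale blue ring onto the thickest of the two wooden posts that it fits over, flat on the base or on the rings below it. Leave the teal scraper already in the block and the yellow tin where they are.

Things in the scene. Friction and masses are not known exactly. Their poses are not given: they have to be found in the camera images.
- scraper_1: Bench scraper, 220 g: steel blade 80 wide x 4 thick x 90 high, coral grip on top 80 x 18 x 30. Origin: middle of the blade's lower edge; x along the edge, y through the thickness, z up to the grip (middle at z 105, top 120). Same both ways round. Stands blade down in a slot of the drying rack at the start, perhaps leaning up to 5 degrees. May be absent.
- scraper_2: Bench scraper, 220 g: steel blade 80 wide x 4 thick x 90 high, coral grip on top 80 x 18 x 30. Origin: middle of the blade's lower edge; x along the edge, y through the thickness, z up to the grip (middle at z 105, top 120). Same both ways round. Stands blade down in a slot of the drying rack at the start, perhaps leaning up to 5 degrees. May be absent.
- scraper_3: Bench scraper, 220 g: steel blade 80 wide x 4 thick x 90 high, coral grip on top 80 x 18 x 30. Origin: middle of the blade's lower edge; x along the edge, y through the thickness, z up to the grip (middle at z 105, top 120). Same both ways round. Stands blade down in a slot of the drying rack at the start, perhaps leaning up to 5 degrees. May be absent.
- stored_1: Bench scraper, 220 g: steel blade 80 wide x 4 thick x 90 high, teal grip on top 80 x 18 x 30. Origin: middle of the blade's lower edge; x along the edge, y through the thickness, z up to the grip (middle at z 105, top 120). Same both ways round. Only one of the four stored_ ones is present, this one in slot_1 of the block; leave it there.
- stored_2: Bench scraper, 220 g: steel blade 80 wide x 4 thick x 90 high, teal grip on top 80 x 18 x 30. Origin: middle of the blade's lower edge; x along the edge, y through the thickness, z up to the grip (middle at z 105, top 120). Same both ways round. Only one of the four stored_ ones is present, this one in slot_2 of the block; leave it there.
- stored_3: Bench scraper, 220 g: steel blade 80 wide x 4 thick x 90 high, teal grip on top 80 x 18 x 30. Origin: middle of the blade's lower edge; x along the edge, y through the thickness, z up to the grip (middle at z 105, top 120). Same both ways round. Only one of the four stored_ ones is present, this one in slot_3 of the block; leave it there.
- stored_4: Bench scraper, 220 g: steel blade 80 wide x 4 thick x 90 high, teal grip on top 80 x 18 x 30. Origin: middle of the blade's lower edge; x along the edge, y through the thickness, z up to the grip (middle at z 105, top 120). Same both ways round. Only one of the four stored_ ones is present, this one in slot_4 of the block; leave it there.
- ring_a: Pale blue rolling-pin thickness ring, outer diameter 56, height 16, 40 g, symmetric. Origin at the centre of its underside, z along its axis. The bore is either 34 or 23; which is not told: look, or try it on a post. Lies flat on the worktop at the start. May be absent; may be knocked aside.
- ring_b: Pale blue rolling-pin thickness ring, outer diameter 56, height 16, 40 g, symmetric. Origin at the centre of its underside, z along its axis. The bore is either 34 or 23; which is not told: look, or try it on a post. Lies flat on the worktop at the start. May be absent; may be knocked aside.
- ring_c: Pale blue rolling-pin thickness ring, outer diameter 56, height 16, 40 g, symmetric. Origin at the centre of its underside, z along its axis. The bore is either 34 or 23; which is not told: look, or try it on a post. Lies flat on the worktop at the start. May be absent; may be knocked aside.
- ring_d: Pale blue rolling-pin thickness ring, outer diameter 56, height 16, 40 g, symmetric. Origin at the centre of its underside, z along its axis. The bore is either 34 or 23; which is not told: look, or try it on a post. Lies flat on the worktop at the start. May be absent; may be knocked aside.
- ring_e: Pale blue rolling-pin thickness ring, outer diameter 56, height 16, 40 g, symmetric. Origin at the centre of its underside, z along its axis. The bore is either 34 or 23; which is not told: look, or try it on a post. Lies flat on the worktop at the start. May be absent; may be knocked aside.
- thick_post: Fixed upright wooden post, diameter 30, on a round dark base of diameter 72 and height 8; post top at 58 above the worktop, last 5 tapered by 3 a side. Only rings with the 34 bore go over it (a 23 ring stops on its top). Origin at the centre of the base's underside, z up.
- thin_post: As thick_post, but the post's diameter is 19: rings of both bores go over it.
- block: Fixed light wooden storage block, 116 (x) x 264 (y) x 65 high, with four parallel slots open at the top, each 8 wide (y) x 88 long (x) x 55 deep, 64 apart along y. Origin at the centre of its underside, z up.
- slot_1 (a point): Centre of the floor of a slot of the block, 10 above the worktop and 55 below the slot's mouth; axes as the block: x along the slot, y across it.
- slot_2 (a point): Centre of the floor of a slot of the block, 10 above the worktop and 55 below the slot's mouth; axes as the block: x along the slot, y across it.
- slot_3 (a point): Centre of the floor of a slot of the block, 10 above the worktop and 55 below the slot's mouth; axes as the block: x along the slot, y across it.
- slot_4 (a point): Centre of the floor of a slot of the block, 10 above the worktop and 55 below the slot's mouth; axes as the block: x along the slot, y across it.
- rack: Fixed white drying rack, 104 (x) x 190 (y) x 48 high, three slots 7 wide (y), 90 long (x), 40 deep, floor 8 above the worktop, 64 apart along y. Origin at the centre of its underside.
- tin: Small yellow tin among the rings, diameter 48, height 52, loose bystander. Origin at the centre of its underside.
Not all that is in view belongs to the job. Leave any red look-alike of the ring_e alone.

How it is judged:
By the outcome, as a careful person would: the job done as asked, in the order asked, and still so for the second after the job is handed in, with the robot touching nothing.
Of scraper_1, scraper_2, scraper_3 only 2 to 3 are there at a start; the rules pass over those that are not, and their reading is None.
Of stored_1, stored_2, stored_3, stored_4 only 1 to 1 are there at a start; the rules pass over those that are not, and their reading is None.
Of ring_a, ring_b, ring_c, ring_d, ring_e only 3 to 4 are there at a start; the rules pass over those that are not, and their reading is None.
At some moment in a run one of ring_a, ring_b, ring_c, ring_d, ring_e may be knocked a few centimetres aside while the robot is not near it.
It also fails if it takes over 210 s, if anything falls off the work surface, if the arm or the gripper's body presses on something with over 40 N, if the wrist force passes 120 N, or if a joint passes its speed limit or range.

ROBOT

A 6-joint arm with a two-finger parallel gripper is mounted at the origin on the work surface. World frame = base frame: x ahead of the robot, y to its left, z up, the work surface at z = 0. Lengths are in m, angles in degrees, forces in N, time in s.
With the tool pointing down it reaches from about 0.35 to 0.875 m from the base axis. Payload 4.2 kg.
Tool frame: the origin (TCP) lies on the centre line of the jaws, within the pads' length; the fingertips stand r.tip_extent ahead of it and the grasp point (between the pads) lies 11 mm behind it (r.tip_extent is the distance from the TCP to the fingertips, in m); z points along the fingers, y is the line along which they close (so a half turn about z gives the same grasp; the last joint's range is limited). The gripper opens to 87 mm and grips with 3 to 60 N. Pads are 19 mm wide; open, the fingers measure 117 mm over their backs; the gripper's body (75 mm by 190 mm) begins 51 mm behind the grasp point.
Start: joints at [80.764, 22.042, 0.453, 0, -68.411, -14.817], TCP at [0.255, 0.571, 0.231] pointing down, gripper open.
Joint ranges: [-179.83, 179.83], [-69.29, 118.12], [-61.27, 80.66], [-181.25, 117.63], [-171.15, -9.14], [-177.46, 177.46]. Speed limits (degrees/s): [159.86, 159.86, 180, 180, 180, 180].

INTERFACE

Orientations are given as a 3x3 rotation matrix whose columns are the frame's x, y, z axes.
In Python, from station import r gives the robot as it stands.
- The arm moves only by the shell command python3 -m jog 'ROWS'. ROWS is text: rows parted by semicolons, each of 5 numbers parted by spaces: the opening, from 0 (shut) to 1 (fully open), then the shift along the world's x, y, z in mm, then the turn about the world's z in degrees. In form: hand dx dy dz roll; .... A call has 1 to 5 rows; each row shifts and turns the commanded pose from where the row before left it; what a row does not reach is not made up. A row lasts 1/8 s, in which the tool goes at most 62.5 mm and 10.7 degrees, less where a joint would pass 70% of its speed; a pose out of reach is approached as far as the arm can. A call is refused whole if a number of a shift passes 62.5 or a number of a turn 10.7, either way. A call with a gripper value outside its range is refused whole. The fingers move at their own pace and stop on an object; the grip force is fixed at half the most. Time passes only in rows, so rows that do not move let the fingers close. It gives the time, the measured TCP pose, the force, the opening and the grip force at its end, in the units of the state.
- r.sense(): the state, without advancing time (a new reading comes with each control period).
- r.capture(name): name is "scene" or "top"; returns a dict with "pixels" (400x640x3 uint8, red, green, blue), "fovy" (degrees; the focal length in pixels is half the picture's height over the tangent of half this angle, whatever the lens; pixels are square), "cx", "cy" (the principal point, pixels), "origin" and "orientation" of the camera in the world. Camera axes: x right, y down, z forward; pixel columns grow to the right and rows downward; lengths in m; the calibration is good to about 2 mm. A picture is of the moment at which its call begins. There is no depth.
- r.finish_job(): hands the job in; it is judged then, once.
The state is a dict: "time_s": time; "joints": joint angles; "joint_velocities": joint speeds; "effort": joint torques, N m; "tcp_pos": TCP position; "ee_rot": TCP orientation; "wrist_force": force on the tool from outside, world axes, zero at the start; "moment": the same for the moment, N m; "gripper_width": opening from 0.0 (shut) to 1.0 (fully open); "gripper_force": force on a finger pad.
Only numpy, scipy, OpenCV 4.12 (cv2) and the standard library are available. Lean on these libraries where they do the work, as an engineer would, in place of code of your own. Each camera call takes 0.05 s, during which the arm holds its last target. There are 200 camera calls.

## Working session

There is one attempt and no reset: what is moved stays moved. The work goes in short steps, Python scripts to look and compute and a shell command to move; the robot and the scene stay as the last step left them, time stands still between calls to the robot, and variables do not carry over. Pictures are saved under pics/ and viewed, at most 14 in all, crops included, and the job is handed in when it is done.

```bash
mkdir -p pics; ls; cat > h.py <<'E'
import numpy as np, cv2, pickle
from station import r
def cap(n,f):
    c=r.capture(n); pickle.dump(c,open(f'pics/{f}.pkl','wb')); cv2.imwrite(f'pics/{f}.png',c['pixels'][:,:,::-1]); return c
def load(f): return pickle.load(open(f'pics/{f}.pkl','rb'))
def foc(c): return 200/np.tan(np.radians(c['fovy'])/2)
def ray(c,u,v):
    d=np.array([(u-c['cx'])/foc(c),(v-c['cy'])/foc(c),1]); return np.array(c['orientation'])@d
def at(c,u,v,z):
    d=ray(c,u,v);o=np.array(c['origin']); return o+d*(z-o[2])/d[2]
def proj(c,p):
    q=np.array(c['orientation']).T@(np.array(p)-c['origin']); return q[:2]/q[2]*foc(c)+[c['cx'],c['cy']]
def crop(f,u0,v0,w,h,k):
    im=load(f)['pixels'][v0:v0+h,u0:u0+w,::-1]; cv2.imwrite(f'pics/{f}_{u0}_{v0}.png',cv2.resize(im,None,fx=k,fy=k,interpolation=cv2.INTER_CUBIC))
E
python3 - <<'E'
from h import *
for n in ('scene','top'):
    c=cap(n,n+'0'); print(n,c['fovy'],c['cx'],c['cy'],c['origin'],np.round(c['orientation'],3).tolist())
print(r.tip_extent); s=r.sense(); print({k:np.round(v,3).tolist() for k,v in s.items()})
E
```

```text
pics
scene 50.13184742891224 320.93989182447615 204.15434568968442 [0.94277901 0.57380786 0.85893559] [[-0.831, 0.436, -0.346], [0.556, 0.64, -0.53], [-0.01, -0.633, -0.774]]
top 46.70888556777902 319.62760640768107 188.94010215842926 [0.28343626 0.04263117 1.40034188] [[-0.009, -0.981, 0.193], [-1.0, 0.008, -0.005], [0.004, -0.193, -0.981]]
0.008
{'time_s': 0.1, 'joints': [80.765, 22.088, 0.389, -0.023, -68.411, -14.817], 'joint_velocities': [0.005, -0.174, 0.08, 0.069, -0.029, 0.045], 'effort': [-0.001, -39.169, 18.794, 4.232, 0.013, -0.0], 'tcp_pos': [0.255, 0.57, 0.23], 'ee_rot': [[0.913, -0.408, -0.001], [-0.408, -0.913, -0.002], [0.0, 0.002, -1.0]], 'wrist_force': [0.252, -0.748, -0.762], 'moment': [0.045, -0.012, -0.006], 'gripper_force': 0.0, 'gripper_width': 1.0}
```

View pics/scene0.png

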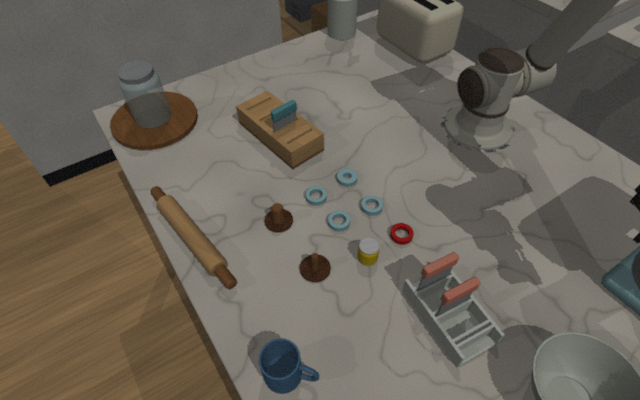

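View pics/top0.png

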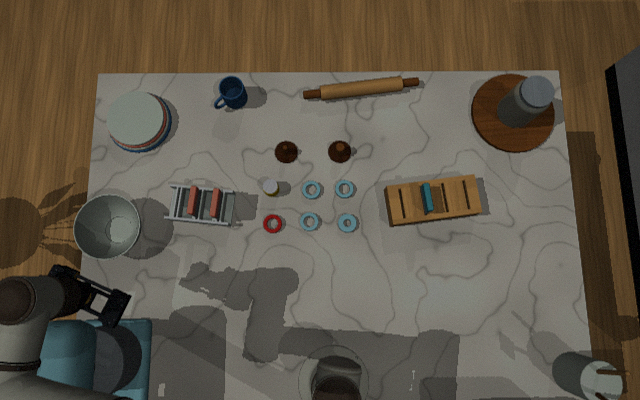

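The pictures show:
- **Scrapers:** two coral ones in the rack, at top (194,200) and (216,202), with the third rack slot empty.
- **Block:** at top (433,200), with the teal scraper in its second slot from the left.
- **Rings:** pale blue at top (312,189), (345,188), (310,221) and (347,222). The red one at (273,224) is the look-alike, so I leave it.
- **Posts and tin:** posts at (287,152) and (340,151), tin at (270,187).

I'll enlarge the rings and posts, then the rack and block.

```bash
python3 - <<'E'
from h import *
a=load('top0')['pixels'][135:240,255:365,::-1]; cv2.imwrite('pics/c1.png',cv2.resize(a,None,fx=5.5,fy=5.5,interpolation=cv2.INTER_CUBIC))
a=load('top0')['pixels'][172:240,160:245,::-1];b=load('top0')['pixels'][172:240,380:490,::-1]
cv2.imwrite('pics/c2.png',cv2.resize(np.hstack([a,b]),None,fx=4,fy=4,interpolation=cv2.INTER_CUBIC))
E
```

```text
(no output)
```

View pics/c1.png

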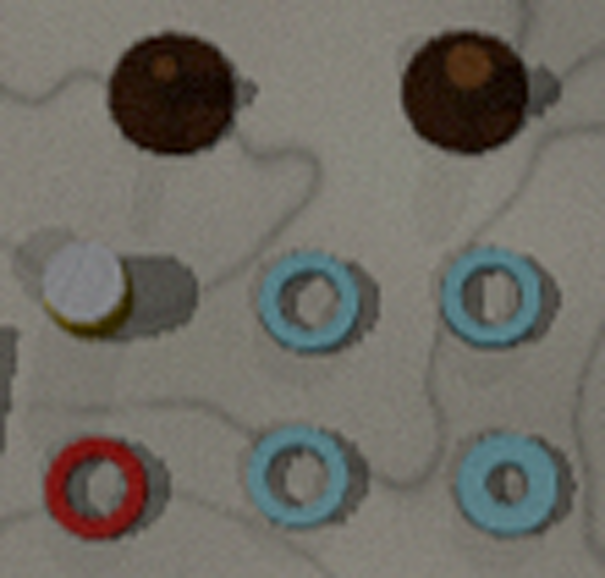

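View pics/c2.png

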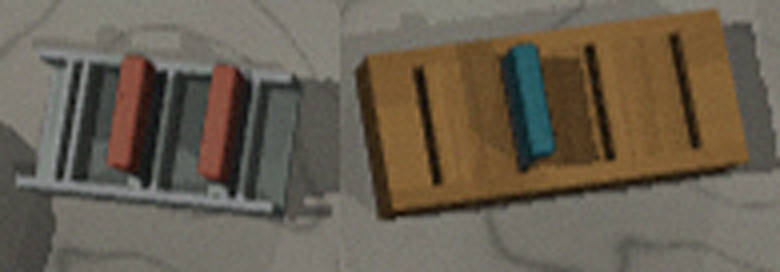

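The upper-right post in the crop, top (340,151), has the wider top, so it is the thick one. The left post, (286,152), is thin. The rings at (311,189), (345,188) and (309,221) have wide bores and go on the thick post. The ring at (347,222) has the narrow bore and goes on the thin post. Next I fit the poses in both views.

```bash
cat > fit.py <<'E'
from h import *
from scipy.optimize import minimize
K=8
def box(sx,sy,z0,z1): return np.array([[a*sx/2,b*sy/2,z] for a in(-1,1) for b in(-1,1) for z in(z0,z1)])
def cyl(d,z0,z1,n=48):
    t=np.linspace(0,2*np.pi,n,endpoint=False); return np.array([[d/2*np.cos(a),d/2*np.sin(a),z] for a in t for z in(z0,z1)])
def mask(c,kind,ctr,rad):
    im=cv2.GaussianBlur(c['pixels'],(0,0),.5); hsv=cv2.cvtColor(im,cv2.COLOR_RGB2HSV).astype(int); h,s,v=hsv[...,0],hsv[...,1],hsv[...,2]
    m={'blue':(abs(h-97)<10)&(s>60)&(v>60),'coral':((h<10)|(h>173))&(s>70)&(v>50),'wood':(h>7)&(h<25)&(s>75)&(v>30),'teal':(abs(h-95)<10)&(s>90)}[kind]
    if kind=='dark': pass
    y,x=np.mgrid[:400,:640]; m=m&(np.hypot(x-ctr[0],y-ctr[1])<rad)
    n,l,st,_=cv2.connectedComponentsWithStats(m.astype(np.uint8)); 
    k=1+np.argmax(st[1:,4]); return l==k
def hull(m):
    cs=np.argwhere(m)[:,::-1].astype(np.int32); return cv2.convexHull(cs)
def fit(views,pts,p0,kind,rads,lean=False):
    """views: list of captures; p0: x,y,yaw(,lean). returns best pose from area-matched soft overlap"""
    T=[]
    for c,rad in zip(views,rads):
        ctr=proj(c,[p0[0],p0[1],pts[:,2].mean()+ (p0[4] if len(p0)>4 else 0)])
        m=mask(c,kind,ctr,rad); hm=np.zeros(m.shape,np.uint8); cv2.fillConvexPoly(hm,hull(m),1)
        u0,v0=(ctr-rad*1.3).astype(int); T.append((c,u0,v0,int(rad*2.6),hm))
    def pose(p):
        cy,sy=np.cos(p[2]),np.sin(p[2]); R=np.array([[cy,-sy,0],[sy,cy,0],[0,0,1]])
        if lean: R=R@cv2.Rodrigues(np.array([p[3],0,0]))[0]
        return pts@R.T+[p[0],p[1],p0[4] if len(p0)>4 else 0]
    def cost(p):
        s=0
        for c,u0,v0,n,hm in T:
            q=np.array([proj(c,w) for w in pose(p)])
            a=np.zeros((n*K,n*K),np.uint8); q2=((q-[u0,v0]+.5)*K-.5); h=cv2.convexHull(q2.astype(np.float32))
            cv2.fillConvexPoly(a,np.round(h*16).astype(np.int32),255,shift=4)
            b=cv2.resize(a,(n,n),interpolation=cv2.INTER_AREA)/255.
            t=np.zeros((n,n)); y1,x1=max(v0,0),max(u0,0); sub=hm[y1:v0+n,x1:u0+n]; t[y1-v0:y1-v0+sub.shape[0],x1-u0:x1-u0+sub.shape[1]]=sub
            s+=((b-t)**2).sum()/max(t.sum(),1)
        return s
    k=4 if lean else 3
    x=np.array(p0[:k],float); st=np.array([.01,.01,.05,.04])[:k]
    for _ in range(2):
        o=minimize(cost,x,method='Nelder-Mead',options=dict(initial_simplex=np.vstack([x]+[x+np.eye(k)[i]*st[i] for i in range(k)]),xatol=1e-5,fatol=1e-6,maxiter=250)); x=o.x; st=st/3
    return x,o.fun
def src(x,k,o): return (x+.5)/k-.5+o
E
cat > run0.py <<'E'
from fit import *
t=load('top0');s=load('scene0')
def rep(n,x,f): print(n,np.round(x[:2]*1000,1),np.round(np.degrees(x[2:]),1),'cost %.3f'%f)
for n,u,v in (('r1',311,189),('r2',344.5,188.5),('r3',309.5,221.5),('r4n',347,222.5)):
    p=at(t,u,v,.016)
    for V,R,l in (([t],[14],'t'),([s],[18],'s'),([t,s],[14,18],'ts')): x,f=fit(V,cyl(.056,0,.016),[p[0],p[1],0],'blue',R); rep(n+l,x[:2],f)
for n,u,v in (('s1',192,200),('s2',214,202)):
    p=at(t,u,v,.128)
    for V,R,l in (([t],[18],'t'),([s],[26],'s'),([t,s],[18,26],'ts')):
        x,f=fit(V,box(.08,.018,.09,.12),[p[0],p[1],-.08,0,.008],'coral',R,lean=True); rep(n+l,x,f)
p=at(t,433,200,.065)
for V,R,l in (([t],[60],'t'),([s],[65],'s'),([t,s],[60,65],'ts')): x,f=fit(V,box(.116,.264,0,.065),[p[0],p[1],.1],'wood',R); rep('block'+l,x,f)
# slot mouth centres from crop c2
for x,y in ((428,126),(599,102),(686,90)): print('slot',np.round(1000*at(t,src(x,4,295),src(y,4,172),.065),1))
for n,(x,y),(X,Y) in (('thin',(165,68),(172,95)),('thick',(468,65),(465,93))):
    print(n,np.round(1000*at(t,src(x,5.5,255),src(y,5.5,135),.058),1),np.round(1000*at(t,src(X,5.5,255),src(Y,5.5,135),.006),1))
p=at(t,433,200,.13); x,f=fit([t,s],box(.08,.018,.09,.12),[p[0],p[1],.1,0,.01],'teal',[20,30],lean=True); rep('teal',x,f)
E
python3 run0.py
```

```text
r1t [555.6  62.2] [] cost 0.079
r1s [519.3 -67.5] [] cost 1.000
r1ts [479.3 -67.5] [] cost 2.000
r2t [557.7 -39.8] [] cost 0.062
r2s [557.7 -51.7] [] cost 37.384
r2ts [555.3 -45.9] [] cost 37.833
r3t [458.1  68.7] [] cost 0.068
r3s [442.2  22.1] [] cost 19.379
r3ts [455.3  65.5] [] cost 20.852
r4nt [453.2 -46.1] [] cost 0.055
r4ns [454.  -56.8] [] cost 34.477
r4nts [453.1 -48.1] [] cost 34.797
s1t [511.  418.9] [-5.9 11.8] cost 0.069
s1s [507.4 392.6] [-5.4  0.1] cost 0.072
s1ts [507.8 393.3] [-4.9 -0.2] cost 0.414
s2t [503.1 342.9] [-7.8  5.9] cost 0.048
s2s [500.8 329.4] [-4.2  0.4] cost 0.093
s2ts [501.7 331.3] [-5.2  0.4] cost 0.300
blockt [ 515.5 -299.3] [7.4] cost 0.013
blocks [ 513.8 -302. ] [7.3] cost 0.006
blockts [ 514.7 -300.3] [7.4] cost 0.032
slot [ 502.1 -203.9   65. ]
slot [ 518.9 -330.1   65. ]
slot [ 527.3 -394.5   65. ]
thin [677.2 139.5  58. ] [676.6 139.2   6. ]
thick [677.6 -26.2  58. ] [676.4 -26.9   6. ]
teal [ 512.6 -272.8] [ 7.7 -3.3] cost 0.405
```

```bash
python3 - <<'E'
from h import *
for f,pts in (('scene0',[(317,187),(346,170),(440,262),(440,272),(463,287),(462,296)]),('top0',[(311,181),(345,181),(194,200),(199,205),(190,212),(216,202),(219,210)])):
    c=load(f); h=cv2.cvtColor(c['pixels'],cv2.COLOR_RGB2HSV)
    print(f,[(p,h[p[1],p[0]].tolist()) for p in pts])
c=load('scene0')
for (x,y) in ((555.6,62.2),(557.7,-39.8)): print(proj(c,[x/1000,y/1000,.008]))
from fit import mask
for f,ctr,rad in (('scene0',(440,265),26),('top0',(193,200),18)):
    m=mask(load(f),'coral',ctr,rad); u,v=int(ctr[0]-26),int(ctr[1]-26)
    im=load(f)['pixels'][v:v+52,u:u+52,::-1].copy(); o=im.copy(); o[m[v:v+52,u:u+52]]=(0,255,0)
    cv2.imwrite(f'pics/m_{f}.png',np.hstack([im,o]))
a=[cv2.imread(f'pics/m_{f}.png') for f in('scene0','top0')]
cv2.imwrite('pics/m.png',cv2.resize(np.vstack(a),None,fx=5,fy=5,interpolation=cv2.INTER_NEAREST))
E
```

```text
scene0 [((317, 187), [91, 53, 134]), ((346, 170), [92, 59, 133]), ((440, 262), [7, 117, 146]), ((440, 272), [7, 73, 87]), ((463, 287), [6, 114, 143]), ((462, 296), [6, 120, 100])]
top0 [((311, 181), [93, 75, 119]), ((345, 181), [94, 93, 134]), ((194, 200), [7, 146, 70]), ((199, 205), [30, 5, 53]), ((190, 212), [5, 135, 142]), ((216, 202), [5, 145, 118]), ((219, 210), [120, 43, 30])]
[339.32969058 221.20964905]
[316.07099317 195.76510167]
```

View pics/m.png

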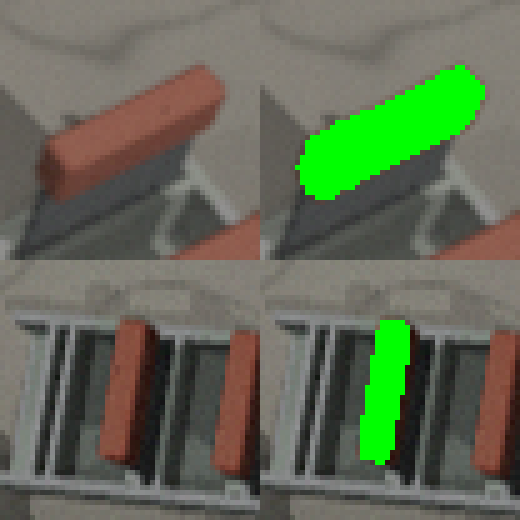

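The mask drops the shaded side of the coral grip in the top view, and the blue threshold is too tight in the scene view. I'll loosen both.

```bash
sed -i "s/(abs(h-97)<10)&(s>60)&(v>60)/(h>82)\&(h<106)\&(s>32)\&(v>50)/; s/(s>70)&(v>50)/(s>70)\&(v>22)/; s/(abs(h-95)<10)&(s>90)/(abs(h-95)<12)\&(s>90)\&(v>20)/" fit.py; python3 run0.py
```

```text
r1t [555.9  61.7] [] cost 0.025
r1s [555.3  58.2] [] cost 0.076
r1ts [555.9  60.6] [] cost 0.127
r2t [558.1 -39.7] [] cost 0.023
r2s [556.5 -42.6] [] cost 0.084
r2ts [557.6 -40.3] [] cost 0.134
r3t [458.5  68.8] [] cost 0.021
r3s [456.6  65. ] [] cost 0.076
r3ts [458.4  67.8] [] cost 0.121
r4nt [452.7 -46.3] [] cost 0.016
r4ns [451.5 -50.5] [] cost 0.100
r4nts [453. -47.] [] cost 0.145
s1t [507.8 395. ] [-6.2  0.3] cost 0.059
s1s [507.4 392.6] [-5.4  0.1] cost 0.072
s1ts [507.6 393.7] [-5.3  0.3] cost 0.185
s2t [500.7 331.4] [-6.5  0.1] cost 0.041
s2s [500.8 329.4] [-4.2  0.4] cost 0.093
s2ts [501.  330.3] [-5.9  0.1] cost 0.198
blockt [ 515.5 -299.3] [7.4] cost 0.013
blocks [ 513.8 -302. ] [7.3] cost 0.006
blockts [ 514.7 -300.3] [7.4] cost 0.032
slot [ 502.1 -203.9   65. ]
slot [ 518.9 -330.1   65. ]
slot [ 527.3 -394.5   65. ]
thin [677.2 139.5  58. ] [676.6 139.2   6. ]
thick [677.6 -26.2  58. ] [676.4 -26.9   6. ]
teal [ 512.6 -272.8] [ 7.7 -3.3] cost 0.405
```

```bash
python3 -m jog '0.5 50.5 -35.5 0 3.7; 0.5 50.5 -35.5 0 3.7; 0.5 50.5 -35.5 0 3.7; 0.5 50.5 -35.5 0 3.7; 0.5 50.5 -35.5 0 3.7'; python3 -m jog '0.5 0 0 0 0; 0.5 0 0 0 0'; python3 -c "
from h import *
s=r.sense();R=s['ee_rot'];print(np.degrees(np.arctan2(R[1][1],R[0][1])))"
```

```text
time_s: 0.72
tcp_pos: [0.5084, 0.3918, 0.2301]
ee_rot: [[0.996, -0.094, -0.001], [-0.094, -0.996, -0.0], [-0.001, 0.001, -1.0]]
wrist_force: [0.0, 1.0, 0.4]
gripper_width: 0.537
gripper_force: 0.0
time_s: 0.98
tcp_pos: [0.507, 0.3929, 0.2299]
ee_rot: [[0.995, -0.098, -0.001], [-0.098, -0.995, -0.001], [-0.001, 0.001, -1.0]]
wrist_force: [-0.3, 0.3, -0.9]
gripper_width: 0.501
gripper_force: 0.0
-95.6172403877886
```

```bash
python3 -m jog '0.5 0.5 1 -55 0; 0.5 0 0 -55 0; 0.5 0 0 -15 0; 0.5 0 0 0 0'; python3 -m jog '0.1 0 0 0 0; 0.1 0 0 0 0; 0.1 0 0 0 0; 0.1 0 0 0 0'
```

```text
time_s: 1.48
tcp_pos: [0.5073, 0.3951, 0.1057]
ee_rot: [[0.995, -0.095, 0.0], [-0.095, -0.995, -0.001], [0.0, 0.001, -1.0]]
wrist_force: [1.1, 0.4, 1.0]
gripper_width: 0.499
gripper_force: 0.0
time_s: 1.98
tcp_pos: [0.508, 0.3942, 0.1067]
ee_rot: [[0.995, -0.097, 0.001], [-0.097, -0.995, 0.0], [0.001, -0.0, -1.0]]
wrist_force: [-0.9, -0.8, 2.6]
gripper_width: 0.209
gripper_force: 29.8
```

```bash
python3 -m jog '0.1 0 0 30 0; 0.1 0 0 35 0; 0.1 0 0 40 0; 0.1 0 0 35 0; 0.1 0 0 0 0'; python3 -m jog '0.1 0 -61 0 2.6; 0.1 0 -61 0 2.6; 0.1 0 -61 0 2.6; 0.1 0 -61 0 2.6; 0.1 0 -61 0 2.6';  python3 -m jog '0.1 0 -61 0 0; 0.1 0 -61 0 0; 0.1 0 -61 0 0; 0.1 0 -61 0 0; 0.1 0 0 0 0'; python3 -m jog '0.1 0 -48 -40 0; 0.1 0 0 -8 0; 0.1 0 0 0 0; 0.1 0 0 0 0'
python3 - <<'E'
from fit import *
s=cap('scene','scene1');t=cap('top','top1'); q=r.sense(); print(np.round(q['tcp_pos'],4)); R=q['ee_rot'];print('yaw',np.degrees(np.arctan2(R[1][1],R[0][1])))
for z in (.106,): print(proj(s,[*q['tcp_pos'][:2],q['tcp_pos'][2]]),proj(t,q['tcp_pos']))
z0=q['tcp_pos'][2]-.098
for V,R,l in (([t],[22],'t'),([s],[34],'s')):
    x,f=fit(V,box(.08,.018,.09,.12),[*q['tcp_pos'][:2],.13,0,z0],'coral',R,lean=True); print(l,np.round(x[:2]*1000,1),np.degrees(x[2:]),f)
a=s['pixels'][90:190,220:340,::-1];b=t['pixels'][150:250,370:490,::-1]
cv2.imwrite('pics/c3.png',cv2.resize(np.vstack([a,b]),None,fx=3,fy=3,interpolation=cv2.INTER_CUBIC))
E
```

```text
time_s: 2.6
tcp_pos: [0.5087, 0.3952, 0.2487]
ee_rot: [[0.995, -0.097, 0.004], [-0.097, -0.995, 0.005], [0.004, -0.005, -1.0]]
wrist_force: [-0.3, 0.0, -2.1]
gripper_width: 0.205
gripper_force: 29.9
time_s: 3.22
tcp_pos: [0.5063, 0.0871, 0.2437]
ee_rot: [[0.991, 0.131, -0.003], [0.131, -0.991, -0.001], [-0.003, 0.0, -1.0]]
wrist_force: [0.7, -0.8, -2.2]
gripper_width: 0.208
gripper_force: 30.0
time_s: 3.85
tcp_pos: [0.506, -0.1582, 0.2432]
ee_rot: [[0.992, 0.123, -0.004], [0.123, -0.992, 0.001], [-0.004, -0.001, -1.0]]
wrist_force: [-0.1, -0.5, -1.8]
gripper_width: 0.206
gripper_force: 30.0
time_s: 4.35
tcp_pos: [0.5084, -0.2019, 0.1982]
ee_rot: [[0.991, 0.131, 0.001], [0.131, -0.991, -0.0], [0.001, 0.0, -1.0]]
wrist_force: [-0.5, 0.5, -2.0]
gripper_width: 0.211
gripper_force: 30.0
[ 0.5084 -0.2019  0.1986]
yaw -82.45732299323967
[295.49264254  97.41916741] [409.72647898 192.52567905]
t [ 511.  -222.3] [ 12.27818077 -13.36713596] 3.7239183647315133
s [ 526.6 -210.3] [44.73893922 -3.28431465] 0.6527300962676497
```

View pics/c3.png

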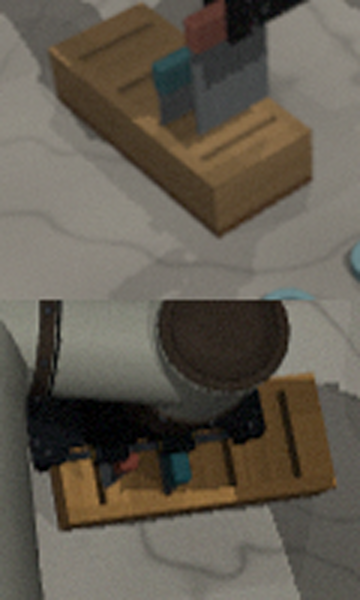

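The scraper is held over the first slot, teal next to it. In the scene crop the blade's lower corners are at (196,134) and (269,98), which is scene (285,134) and (309.5,122.5). I'll use those to check the camera offset.

```bash
python3 - <<'E'
from fit import *
s=load('scene1');t=load('top1'); tc=np.array([.5084,-.2019]); a=np.radians(7.54); X=np.array([np.cos(a),np.sin(a)]); Y=np.array([-X[1],X[0]])
for z in (.1004,):
  for sx in (-1,1):
    for sy in (-1,1): print(sx,sy,proj(s,[*(tc+sx*.04*X+sy*.002*Y),z]))
b=s['pixels'][105:145,275:325,::-1]; c=t['pixels'][180:225,380:430,::-1]
cv2.imwrite('pics/c4.png',np.hstack([cv2.resize(b,(600,480),interpolation=cv2.INTER_CUBIC)]))
x,f=fit([s],box(.116,.264,0,.065),[.514,-.301,.13],'wood',[65]); print('block s',x,f)
E
```

```text
-1 -1 [308.42830432 120.76693517]
-1 1 [309.37788606 121.47721917]
1 -1 [285.39738278 133.92008127]
1 1 [286.33552252 134.67341046]
block s [ 0.51373303 -0.30283993  0.12870423] 0.007684475840782832
```

View pics/c4.png

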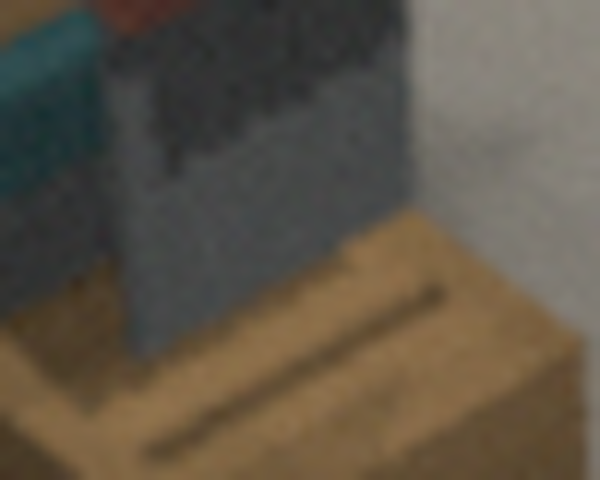

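```bash
python3 - <<'E'
from fit import *
s=load('scene1')
e=[at(s,src(x,12,275),src(y,12,105),.065)*1000 for x,y in((150,457),(440,290))]; print(e,(e[0]+e[1])/2)
c=[at(s,src(x,12,275),src(y,12,105),.1004)*1000 for x,y in((145,362),(412,205))]; print(c,(c[0]+c[1])/2)
# slot mouth predictions for centre candidates
for C in ((513.7,-302.4),(515.5,-299.3)):
  C=np.array(C); a=np.radians(7.4); X=np.array([np.cos(a),np.sin(a)]); Y=np.array([-X[1],X[0]])
  for sx in(-1,1): print(C,sx,[((proj(s,[*(C+96*Y+sx*44*X+d*Y)/1000,.065])-[275,105]+.5)*12-.5).round() for d in (-4,4)])
E
```

```text
[array([ 544.33391053, -201.72494522,   65.        ]), array([ 458.97528655, -212.46524478,   65.        ])] [ 501.65459854 -207.095095     65.        ]
[array([ 547.23006716, -194.11654047,  100.4       ]), array([ 469.9467804 , -205.42257692,  100.4       ])] [ 508.58842378 -199.76955869  100.4       ]
[ 513.7 -302.4] -1 [array([433., 279.]), array([455., 295.])]
[ 513.7 -302.4] 1 [array([137., 450.]), array([159., 468.])]
[ 515.5 -299.3] -1 [array([433., 289.]), array([456., 306.])]
[ 515.5 -299.3] 1 [array([137., 460.]), array([159., 478.])]
```

```bash
python3 -m jog '0.1 -7 -5.2 -15 0; 0.1 0 0 -12 0; 0.1 0 0 0 0; 0.1 0 0 0 0'; python3 -m jog '0.1 0 0 -6 0; 0.1 0 0 -6 0; 0.1 0 0 -6 0; 0.1 0 0 0 0'
```

```text
time_s: 4.95
tcp_pos: [0.5014, -0.2079, 0.1711]
ee_rot: [[0.991, 0.13, 0.001], [0.13, -0.991, -0.0], [0.001, 0.001, -1.0]]
wrist_force: [0.0, -0.4, -0.6]
gripper_width: 0.205
gripper_force: 30.0
time_s: 5.45
tcp_pos: [0.5002, -0.2079, 0.1518]
ee_rot: [[0.992, 0.129, -0.002], [0.129, -0.992, 0.0], [-0.002, -0.0, -1.0]]
wrist_force: [-0.3, 0.2, -0.9]
gripper_width: 0.2
gripper_force: 30.0
```

```bash
python3 -m jog '0.1 0 0 -10 0; 0.1 0 0 -10 0; 0.1 0 0 -10 0; 0.1 0 0 -8 0; 0.1 0 0 0 0'; python3 -m jog '0.1 0 0 -3 0; 0.1 0 0 -3 0; 0.1 0 0 0 0'
```

```text
time_s: 6.08
tcp_pos: [0.5002, -0.2079, 0.1136]
ee_rot: [[0.992, 0.13, -0.002], [0.13, -0.992, 0.0], [-0.002, -0.0, -1.0]]
wrist_force: [0.1, -0.5, -2.4]
gripper_width: 0.203
gripper_force: 30.0
time_s: 6.45
tcp_pos: [0.5009, -0.208, 0.1087]
ee_rot: [[0.992, 0.13, 0.001], [0.13, -0.992, -0.0], [0.001, 0.0, -1.0]]
wrist_force: [-0.3, 0.1, -1.7]
gripper_width: 0.206
gripper_force: 30.0
```

```bash
python3 -m jog '0.1 0 0 -1.5 0; 0.1 0 0 0 0'; python3 -m jog '0.5 0 0 0 0; 0.5 0 0 0 0; 0.5 0 0 0 0; 0.5 0 0 0 0'; python3 -m jog '0.5 0 0 40 0; 0.5 0 0 60 0; 0.5 0 0 40 0; 0.5 0 0 0 0'
```

```text
time_s: 6.7
tcp_pos: [0.5011, -0.2081, 0.1087]
ee_rot: [[0.991, 0.13, 0.001], [0.13, -0.991, -0.001], [0.001, 0.001, -1.0]]
wrist_force: [-2.1, 2.4, 7.8]
gripper_width: 0.205
gripper_force: 30.0
time_s: 7.2
tcp_pos: [0.5007, -0.208, 0.1069]
ee_rot: [[0.992, 0.13, -0.0], [0.13, -0.992, 0.0], [-0.0, -0.0, -1.0]]
wrist_force: [-0.6, 0.3, 0.0]
gripper_width: 0.486
gripper_force: 0.0
time_s: 7.7
tcp_pos: [0.5026, -0.2084, 0.251]
ee_rot: [[0.991, 0.13, 0.008], [0.13, -0.992, -0.002], [0.008, 0.003, -1.0]]
wrist_force: [0.1, -0.1, -1.1]
gripper_width: 0.504
gripper_force: 0.0
```

Contact was felt at the slot floor, so scraper 1 is home. Now scraper 2.

```bash
python3 -m jog '0.5 0 60 0 -2.6; 0.5 0 60 0 -2.6; 0.5 0 60 0 -2.6; 0.5 0 60 0 -2.6; 0.5 0 60 0 -2.7'; python3 -m jog '0.5 0 60 0 0; 0.5 0 60 0 0; 0.5 0 60 0 0; 0.5 0 58 0 0; 0.5 0 0 0 0';python3 -m jog '0.5 0 0 -20 0; 0.5 0 0 0 0; 0.5 0 0 0 0'
```

```text
time_s: 8.32
tcp_pos: [0.4998, 0.0937, 0.2458]
ee_rot: [[0.995, -0.1, -0.002], [-0.1, -0.995, -0.001], [-0.002, 0.001, -1.0]]
wrist_force: [0.8, 0.0, 0.2]
gripper_width: 0.498
gripper_force: 0.0
time_s: 8.95
tcp_pos: [0.4998, 0.3333, 0.2443]
ee_rot: [[0.996, -0.094, -0.003], [-0.094, -0.996, -0.002], [-0.002, 0.002, -1.0]]
wrist_force: [0.1, -0.7, -0.1]
gripper_width: 0.502
gripper_force: 0.0
time_s: 9.32
tcp_pos: [0.5009, 0.3294, 0.2272]
ee_rot: [[0.995, -0.099, 0.0], [-0.099, -0.995, -0.0], [0.0, 0.0, -1.0]]
wrist_force: [0.5, 0.2, -0.4]
gripper_width: 0.5
gripper_force: 0.0
```

```bash
python3 -m jog '0.5 0 0.5 -55 0; 0.5 0 0 -50 0; 0.5 0 0 -16 0; 0.5 0 0 0 0'; python3 -m jog '0.1 0 0 0 0; 0.1 0 0 0 0; 0.1 0 0 0 0; 0.1 0 0 0 0'; python3 -m jog '0.1 0 0 30 0; 0.1 0 0 35 0; 0.1 0 0 40 0; 0.1 0 0 35 0; 0.1 0 0 0 0'
```

```text
time_s: 9.82
tcp_pos: [0.5012, 0.3305, 0.1064]
ee_rot: [[0.995, -0.098, 0.0], [-0.098, -0.995, -0.001], [0.0, 0.001, -1.0]]
wrist_force: [0.3, 0.7, -0.1]
gripper_width: 0.501
gripper_force: 0.0
time_s: 10.32
tcp_pos: [0.501, 0.3306, 0.107]
ee_rot: [[0.995, -0.098, 0.001], [-0.098, -0.995, 0.0], [0.001, -0.0, -1.0]]
wrist_force: [-1.2, -1.0, 2.8]
gripper_width: 0.203
gripper_force: 29.8
time_s: 10.95
tcp_pos: [0.5017, 0.3316, 0.249]
ee_rot: [[0.995, -0.098, 0.005], [-0.098, -0.995, 0.005], [0.004, -0.005, -1.0]]
wrist_force: [-0.1, 0.4, -2.3]
gripper_width: 0.204
gripper_force: 29.9
```

```bash
python3 -m jog '0.1 0 -60 0 2.6; 0.1 0 -60 0 2.6; 0.1 0 -60 0 2.6; 0.1 0 -60 0 2.6; 0.1 0 -60 0 2.7'; python3 -m jog '0.1 3 -60 0 0; 0.1 3 -60 0 0; 0.1 3 -60 0 0; 0.1 3 -60 0 0; 0.1 3 -60 0 0'; python3 -m jog '0.1 2 -60 0 0; 0.1 0 -4 0 0; 0.1 0 0 0 0; 0.1 0 0 0 0'
```

```text
time_s: 11.58
tcp_pos: [0.4993, 0.0286, 0.2442]
ee_rot: [[0.991, 0.131, -0.003], [0.131, -0.991, -0.0], [-0.003, -0.0, -1.0]]
wrist_force: [0.3, -0.7, -1.9]
gripper_width: 0.204
gripper_force: 30.0
time_s: 12.2
tcp_pos: [0.5147, -0.2709, 0.2439]
ee_rot: [[0.992, 0.129, -0.003], [0.129, -0.992, 0.002], [-0.003, -0.002, -1.0]]
wrist_force: [2.2, 0.2, -2.9]
gripper_width: 0.207
gripper_force: 30.0
time_s: 12.7
tcp_pos: [0.5176, -0.3321, 0.2455]
ee_rot: [[0.991, 0.131, -0.001], [0.131, -0.991, 0.001], [-0.001, -0.001, -1.0]]
wrist_force: [0.8, -0.3, -1.5]
gripper_width: 0.203
gripper_force: 30.0
```

```bash
python3 -m jog '0.1 0 -2.2 -40 0; 0.1 0 0 -35 0; 0.1 0 0 0 0; 0.1 0 0 0 0'; python3 -m jog '0.1 0 0 -6 0; 0.1 0 0 -6 0; 0.1 0 0 -6 0; 0.1 0 0 0 0'
```

```text
time_s: 13.2
tcp_pos: [0.519, -0.3355, 0.1729]
ee_rot: [[0.991, 0.131, 0.003], [0.131, -0.991, -0.002], [0.002, 0.002, -1.0]]
wrist_force: [0.5, 0.1, -1.6]
gripper_width: 0.206
gripper_force: 30.0
time_s: 13.7
tcp_pos: [0.5204, -0.3382, 0.1634]
ee_rot: [[0.991, 0.133, 0.01], [0.133, -0.991, -0.009], [0.008, 0.01, -1.0]]
wrist_force: [-6.3, 4.2, 29.3]
gripper_width: 0.207
gripper_force: 30.0
```

It hit the block's top, not the slot mouth. I'll raise it and look.

```bash
python3 -m jog '0.1 0 0 15 0; 0.1 0 0 10 0; 0.1 0 0 0 0; 0.1 0 0 0 0'
python3 - <<'E'
from fit import *
s=cap('scene','scene2'); t=cap('top','top2');q=r.sense(); print(np.round(q['tcp_pos'],4), np.round(q['ee_rot'],3).tolist())
print(proj(s,[*q['tcp_pos'][:2],q['tcp_pos'][2]-.099]))
b=s['pixels'][85:155,230:325,::-1]
cv2.imwrite('pics/c5.png',cv2.resize(b,None,fx=8,fy=8,interpolation=cv2.INTER_CUBIC))
E
```

```text
time_s: 14.2
tcp_pos: [0.5172, -0.3354, 0.1768]
ee_rot: [[0.992, 0.129, -0.002], [0.129, -0.992, 0.001], [-0.002, -0.001, -1.0]]
wrist_force: [-0.8, 0.9, -2.2]
gripper_width: 0.204
gripper_force: 29.9
[ 0.5173 -0.3355  0.1768] [[0.992, 0.129, -0.002], [0.129, -0.992, 0.001], [-0.002, -0.001, -1.0]]
[270.93322031 109.56616348]
```

View pics/c5.png

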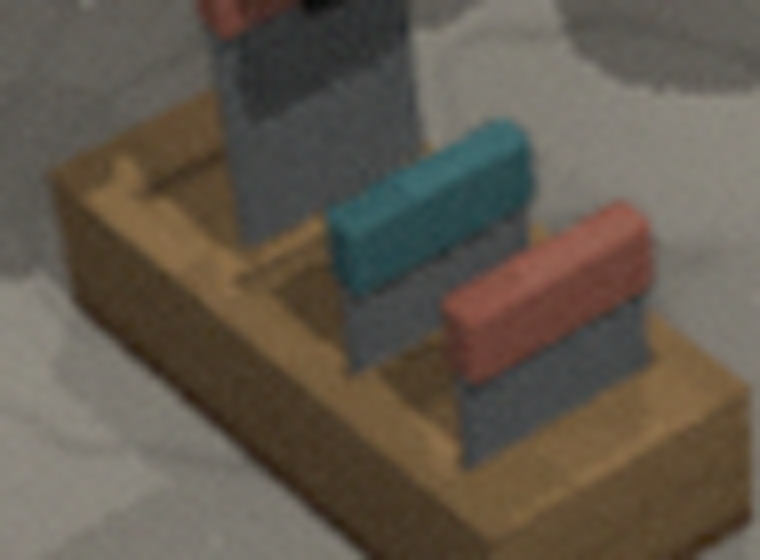

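```bash
python3 - <<'E'
from fit import *
s=load('scene2')
w=lambda x,y,z: at(s,src(x,8,230),src(y,8,85),z)*1000
print('A blade corner',w(467,468,.065),'B',w(352,372,.065),'C slot left end',w(239,281,.065),'slot pt',w(320,234,.065))
print('D slot left end',w(148,190,.065), w(222,152,.065))
for z in (.0745,.0775): print('held corner',w(248,248,z))
tc=np.array([517.3,-335.5]); a=np.radians(7.4); X=np.array([np.cos(a),np.sin(a)]); Y=np.array([-X[1],X[0]])
print('pred held corner',tc+40*X+2*Y, 'A pred corner',np.array([500.7,-208])+40*X+2*Y)
for C in ((517.4,-334.6),(518.9,-332)): print([(proj(s,[*(np.array(C)+44*X+d*Y)/1000,.065])-[230,85]+.5)*8-.5 for d in(-4,4)])
E
```

```text
A blade corner [ 543.21858251 -198.85030388   65.        ] B [ 551.09436034 -263.65050392   65.        ] C slot left end [ 560.14729835 -329.23031911   65.        ] slot pt [ 523.20894659 -335.74145282   65.        ]
D slot left end [ 563.00291173 -393.77855644   65.        ] [ 529.8129487 -398.0811663   65.       ]
held corner [ 553.33043311 -332.63558558   74.5       ]
held corner [ 554.81984249 -329.16897803   77.5       ]
pred held corner [ 556.7092553  -328.36483381] A pred corner [ 540.1092553  -200.86483381]
[array([230.6510138 , 276.96272901]), array([243.80812421, 287.76184475])]
[array([230.4332807 , 282.38027507]), array([243.61014031, 293.21324498])]
```

```bash
python3 -m jog '0.1 0 1.8 0 0; 0.1 0 0 -8 0; 0.1 0 0 -4 0; 0.1 0 0 -4 0; 0.1 0 0 0 0';  python3 -m jog '0.1 0 0 -2 0; 0.1 0 0 0 0; 0.1 0 0 0 0'
```

```text
time_s: 14.92
tcp_pos: [0.5175, -0.3338, 0.1615]
ee_rot: [[0.992, 0.13, -0.001], [0.13, -0.992, 0.0], [-0.001, -0.001, -1.0]]
wrist_force: [0.2, -0.2, -2.3]
gripper_width: 0.205
gripper_force: 29.9
time_s: 15.3
tcp_pos: [0.5178, -0.3339, 0.1602]
ee_rot: [[0.992, 0.13, 0.0], [0.13, -0.992, -0.0], [0.0, 0.0, -1.0]]
wrist_force: [-0.1, 0.9, -2.4]
gripper_width: 0.202
gripper_force: 29.9
```

No contact below the mouth level, so it's in the slot. I'll continue down.

```bash
python3 -m jog '0.1 0 0 -8 0; 0.1 0 0 -8 0; 0.1 0 0 0 0';  python3 -m jog '0.1 0 0 -9 0; 0.1 0 0 -9 0; 0.1 0 0 -9 0; 0.1 0 0 0 0'; python3 -m jog '0.1 0 0 -6 0; 0.1 0 0 -3 0; 0.1 0 0 0 0'
```

```text
time_s: 15.68
tcp_pos: [0.517, -0.3336, 0.1427]
ee_rot: [[0.992, 0.129, -0.002], [0.129, -0.992, 0.001], [-0.002, -0.001, -1.0]]
wrist_force: [-0.7, -1.6, -0.7]
gripper_width: 0.205
gripper_force: 29.9
time_s: 16.18
tcp_pos: [0.517, -0.3336, 0.1158]
ee_rot: [[0.992, 0.129, -0.002], [0.129, -0.992, 0.001], [-0.002, -0.001, -1.0]]
wrist_force: [0.5, -0.1, -2.0]
gripper_width: 0.203
gripper_force: 29.9
time_s: 16.55
tcp_pos: [0.5178, -0.334, 0.1091]
ee_rot: [[0.992, 0.13, 0.0], [0.13, -0.992, -0.001], [0.0, 0.001, -1.0]]
wrist_force: [-2.2, 0.4, 3.2]
gripper_width: 0.203
gripper_force: 29.9
```

Contact at the floor, so scraper 2 is home. I'll release, then re-measure the rings and see the posts in the scene view.

```bash
python3 -m jog '0.5 0 0 0 0; 0.5 0 0 0 0; 0.5 0 0 0 0; 0.5 0 0 0 0'; python3 -m jog '0.5 0 0 40 0; 0.5 0 0 60 0; 0.5 0 0 20 0; 1 0 0 0 0'
cat > rings.py <<'E'
from fit import *
import sys
def rings(tag,exp):
    s=cap('scene','scene'+tag);t=cap('top','top'+tag)
    for n,p in exp.items():
        o=[]
        for c,rad in((t,16),(s,19)):
            try: x,f=fit([c],cyl(.056,0,.016),[p[0]/1000,p[1]/1000,0],'blue',[rad]); o.append((np.round(x[:2]*1000,1).tolist(),round(f,3)))
            except Exception as e: o.append(str(e)[:40])
        print(n,'top',o[0],'scene',o[1])
E
python3 - <<'E'
from rings import *
rings('3',dict(r1=(555.6,60),r2=(557,-41),r3=(458,67),r4n=(452.5,-48)))
s=load('scene3');b=s['pixels'][195:290,255:345,::-1]
cv2.imwrite('pics/c6.png',cv2.resize(b,None,fx=6,fy=6,interpolation=cv2.INTER_CUBIC))
E
```

```text
time_s: 17.05
tcp_pos: [0.5177, -0.3339, 0.1079]
ee_rot: [[0.992, 0.13, -0.0], [0.13, -0.992, 0.0], [-0.0, -0.0, -1.0]]
wrist_force: [0.0, 0.5, 0.9]
gripper_width: 0.487
gripper_force: 0.0
time_s: 17.55
tcp_pos: [0.5185, -0.3342, 0.23]
ee_rot: [[0.992, 0.13, 0.004], [0.13, -0.992, -0.001], [0.004, 0.002, -1.0]]
wrist_force: [-0.3, 0.5, -0.7]
gripper_width: 0.55
gripper_force: 0.0
r1 top ([555.9, 62.1], np.float64(0.024)) scene ([555.2, 58.0], np.float64(0.076))
r2 top ([558.1, -39.6], np.float64(0.022)) scene ([557.2, -42.5], np.float64(0.088))
r3 top ([458.6, 68.3], np.float64(0.018)) scene ([456.9, 64.9], np.float64(0.075))
r4n top ([453.2, -46.3], np.float64(0.021)) scene ([453.5, -48.3], np.float64(0.091))
```

View pics/c6.png

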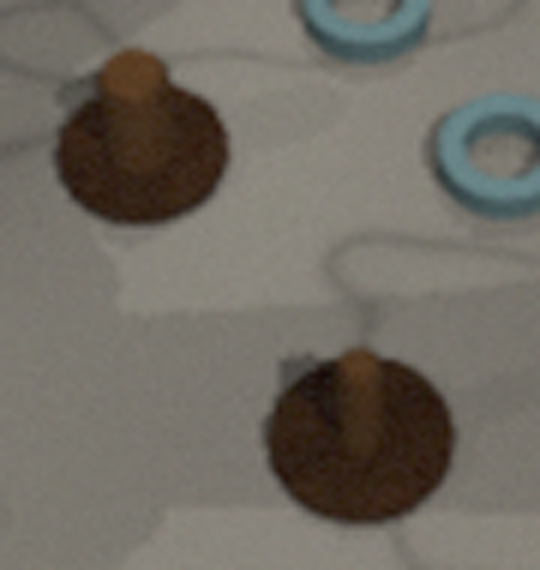

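```bash
sed -i "s/m={'blue'/m={'base':((h<25)|(h>170))\&(s>85)\&(v>8),'blue'/" fit.py
cat > posts.py <<'E'
from fit import *
def posts(tag):
    s,t=load('scene'+tag),load('top'+tag)
    for n,p,d in(('thick',(676,-27.5),.03),('thin',(676,138),.019)):
        P=np.vstack([cyl(.072,0,.008),cyl(d,.05,.053),cyl(d-.006,.057,.058)])
        for l,c,rad in (('top',t,17),('scene',s,27)):
            x,f=fit([c],P,[p[0]/1000,p[1]/1000,0],'base',[rad]); print(n,l,np.round(x[:2]*1000,1),round(f,3))
if __name__=='__main__':
    posts('0');posts('3')
    s=load('scene3');t=load('top3')
    w=lambda x,y,z: np.round(at(s,src(x,6,255),src(y,6,195),z)*1000,1)[:2]
    print('thick',w(133,75,.056),w(142,148,.008),'thin',w(360,360,.056),w(361,434,.008))
    for n,p in (('A',(.5011,-.2080)),('C',(.5177,-.3339))):
        for l,c,R in(('t',t,20),('s',s,28)):
            x,f=fit([c],box(.08,.018,.09,.12),[*p,.13,0,.01],'coral',[R],lean=True); print(n,l,np.round(x[:2]*1000,1),np.degrees(x[2:]).round(1),round(f,3))
E
python3 posts.py
```

```text
thick top [677.6 -27. ] 0.037
thick scene [676.8 -30.6] 0.084
thin top [677.9 139.7] 0.041
thin scene [677.8 136.3] 0.076
thick top [677.6 -27.5] 0.047
thick scene [676.8 -30.7] 0.08
thin top [678.1 139.5] 0.049
thin scene [677.5 135.9] 0.079
thick [677.7 -28.7] [678.3 -28.7] thin [676.1 135.6] [678.2 137.5]Traceback (most recent call last):
  File "posts.py", line 15, in <module>
    x,f=fit([c],box(.08,.018,.09,.12),[*p,.13,0,.01],'coral',[R],lean=True); print(n,l,np.round(x[:2]*1000,1),np.degrees(x[2:]).round(1),round(f,3))
        ~~~^^^^^^^^^^^^^^^^^^^^^^^^^^^^^^^^^^^^^^^^^^^^^^^^^^^^^^^^^^^^^^^^
  File "fit.py", line 21, in fit
    m=mask(c,kind,ctr,rad); hm=np.zeros(m.shape,np.uint8); cv2.fillConvexPoly(hm,hull(m),1)
  File "fit.py", line 13, in mask
    k=1+np.argmax(st[1:,4]); return l==k
        ~~~~~~~~~^^^^^^^^^^
    return _wrapfunc(a, 'argmax', axis=axis, out=out, **kwds)
    return bound(*args, **kwds)
ValueError: attempt to get argmax of an empty sequence
```

```bash
python3 -m jog '1 5.4 56.2 0 -1.5; 1 5.4 56.2 0 -1.5; 1 5.4 56.2 0 -1.5; 1 5.4 56.2 0 -1.5; 1 5.4 56.2 0 -1.5'; python3 -m jog '1 5.4 56.2 -30 0; 1 5.1 56.2 -30 0; 1 0 0 -60 0; 1 0 0 -45 0; 1 0 0 0 0'; python3 -m jog '1 0 0 0 0; 1 0 0 0 0'
```

```text
time_s: 18.27
tcp_pos: [0.5437, -0.0511, 0.2259]
ee_rot: [[1.0, -0.002, -0.004], [-0.002, -1.0, -0.0], [-0.004, 0.0, -1.0]]
wrist_force: [1.1, -0.3, 0.0]
gripper_width: 0.994
gripper_force: 0.0
time_s: 18.9
tcp_pos: [0.551, 0.0558, 0.0594]
ee_rot: [[1.0, -0.001, -0.012], [-0.001, -1.0, -0.004], [-0.012, 0.004, -1.0]]
wrist_force: [0.2, 0.2, 1.3]
gripper_width: 0.995
gripper_force: 0.0
time_s: 19.15
tcp_pos: [0.5564, 0.0573, 0.0664]
ee_rot: [[1.0, -0.001, 0.004], [-0.001, -1.0, 0.001], [0.004, -0.001, -1.0]]
wrist_force: [0.2, -0.4, 0.9]
gripper_width: 1.005
gripper_force: 0.0
```

```bash
python3 -m jog '1 0 2 -25 0; 1 0 0 -20 0; 1 0 0 -8 0; 1 0 0 0 0; 1 0 0 0 0'; python3 -m jog '1 0 0 -1 0; 0.4 0 0 0 0; 0.4 0 0 0 0; 0.4 0 0 0 0; 0.4 0 0 0 0'
```

```text
time_s: 19.77
tcp_pos: [0.5558, 0.0592, 0.0125]
ee_rot: [[1.0, -0.001, 0.002], [-0.001, -1.0, 0.001], [0.002, -0.001, -1.0]]
wrist_force: [0.1, 0.2, 0.0]
gripper_width: 0.997
gripper_force: 0.0
time_s: 20.4
tcp_pos: [0.555, 0.059, 0.0104]
ee_rot: [[1.0, -0.001, 0.0], [-0.001, -1.0, 0.0], [0.0, -0.0, -1.0]]
wrist_force: [0.4, 0.7, 0.8]
gripper_width: 0.633
gripper_force: 28.8
```

```bash
python3 -m jog '0.4 0 0 25 0; 0.4 0 0 35 0; 0.4 0 0 25 0; 0.4 40 -30 0 0; 0.4 41 -30 0 0'; python3 -m jog '0.4 41 -29 0 0; 0.4 0 0 0 0; 0.4 0 0 0 0; 0.4 0 0 0 0'
python3 - <<'E'
from fit import *
s=cap('scene','scene4');q=r.sense();p=q['tcp_pos'];print(np.round(p,4))
z=p[2]-.0104
b=s['pixels'][180:250,240:330,::-1]
cv2.imwrite('pics/c7.png',cv2.resize(b,None,fx=8,fy=8,interpolation=cv2.INTER_CUBIC))
x,f=fit([s],cyl(.056,0,.016),[p[0],p[1],0,0,z],'blue',[25]);print(x[:2]*1000,f)
for d in ([0,0,0],[.028,0,0],[-.028,0,0],[0,.028,0]): print(d,(proj(s,np.array([p[0],p[1],z])+d)-[240,180]+.5)*8-.5)
E
```

```text
time_s: 21.02
tcp_pos: [0.637, -0.0011, 0.0963]
ee_rot: [[1.0, 0.001, 0.001], [0.001, -1.0, 0.0], [0.001, -0.0, -1.0]]
wrist_force: [0.3, 0.5, -0.4]
gripper_width: 0.633
gripper_force: 30.0
time_s: 21.52
tcp_pos: [0.676, -0.0292, 0.0954]
ee_rot: [[1.0, 0.0, -0.001], [0.0, -1.0, 0.0], [-0.001, -0.0, -1.0]]
wrist_force: [-0.4, -0.1, -0.3]
gripper_width: 0.63
gripper_force: 30.0
[ 0.6762 -0.0291  0.0957]
[680.89274131 -33.61586676] 2.793446533941795
[0, 0, 0] [292.16002132 155.04717163]
[0.028, 0, 0] [209.18247853 196.34866589]
[-0.028, 0, 0] [373.56399376 114.52891104]
[0, 0.028, 0] [340.29845626 215.96488153]
```

View pics/c7.png

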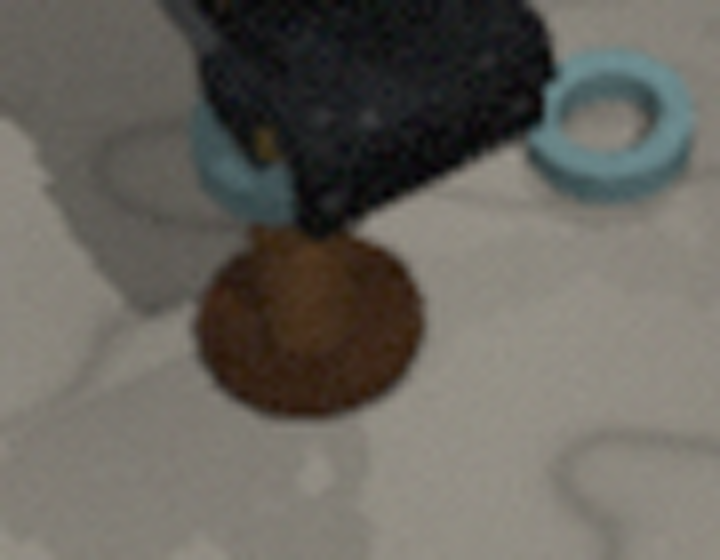

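```bash
python3 - <<'E'
from fit import *
s=load('scene4');p=np.array([.6762,-.0291,.0957-.0104])
def H(P,c): return (np.array([proj(s,q+c) for q in P])-[240,180]+.5)*8-.5
q=H(cyl(.056,0,.016),p); print('ring left',q[:,0].min(), 'y at',q[q[:,0].argmin()], 'lower y near x 260-280',[q[(abs(q[:,0]-x)<8)][:,1].max().round() for x in(230,250,270)])
for c in ((676.8,-30.6),(677.5,-28.7)):
    b=H(cyl(.072,0,.008),np.array([*c,0])/1000); print(c,'base x',b[:,0].min(),b[:,0].max(),'bottom',b[:,1].max())
m=s['pixels'][180:250,240:330].astype(int); bl=(m[...,2]-m[...,0]>18)
ys,xs=np.where(bl[:40,:40]); print('ring obs left',(xs.min()-.5+.5)*8,'lower',[(x*8+4,(ys[xs==x].max()+1)*8) for x in (28,31,33)])
h=cv2.cvtColor(s['pixels'],cv2.COLOR_RGB2HSV)[180:250,240:330].astype(int); d=(h[...,1]>85)&(h[...,2]<90); ys,xs=np.where(d[34:53,15:60]); print('base obs x',(xs.min()+15)*8,(xs.max()+16)*8,'bottom',(ys.max()+35)*8)
E
```

```text
ring left 191.0310438592669 y at [191.03104386 125.19633126] lower y near x 260-280 [np.float64(217.0), np.float64(225.0), np.float64(228.0)]
(676.8, -30.6) base x 195.43057083015765 427.1775012452631 bottom 419.80291921719027
(677.5, -28.7) base x 196.4183610824448 428.4261352520007 bottom 425.00639363350956
ring obs left 200.0 lower [(228, np.int64(184)), (252, np.int64(208)), (268, np.int64(200))]
base obs x 200 424 bottom 416
```

```bash
python3 -m jog '0.4 0.7 -1 -12 0; 0.4 0 0 -12 0; 0.4 0 0 0 0'; python3 -m jog '0.4 0 0 -5 0; 0.4 0 0 -5 0; 0.4 0 0 -3 0; 0.4 0 0 0 0'
```

```text
time_s: 21.95
tcp_pos: [0.6763, -0.031, 0.0693]
ee_rot: [[1.0, -0.001, -0.004], [-0.001, -1.0, -0.0], [-0.004, 0.0, -1.0]]
wrist_force: [-0.0, -0.6, -0.1]
gripper_width: 0.63
gripper_force: 30.0
time_s: 22.45
tcp_pos: [0.6774, -0.031, 0.058]
ee_rot: [[1.0, -0.001, -0.001], [-0.001, -1.0, -0.0], [-0.001, 0.0, -1.0]]
wrist_force: [0.1, 1.0, -0.4]
gripper_width: 0.633
gripper_force: 30.0
```

```bash
python3 -m jog '0.4 0 0 -10 0; 0.4 0 0 -10 0; 0.4 0 0 -10 0; 0.4 0 0 -6 0; 0.4 0 0 0 0'; python3 -m jog '0.4 0 0 -3 0; 0.4 0 0 0 0; 0.4 0 0 0 0'
```

```text
time_s: 23.08
tcp_pos: [0.6773, -0.031, 0.0213]
ee_rot: [[1.0, -0.001, -0.001], [-0.001, -1.0, -0.0], [-0.001, 0.0, -1.0]]
wrist_force: [1.0, 0.8, -1.7]
gripper_width: 0.628
gripper_force: 30.0
time_s: 23.45
tcp_pos: [0.6776, -0.0309, 0.0193]
ee_rot: [[1.0, -0.001, -0.0], [-0.001, -1.0, 0.0], [-0.0, -0.0, -1.0]]
wrist_force: [-0.7, 2.5, -1.2]
gripper_width: 0.632
gripper_force: 30.0
```

```bash
python3 -m jog '1 0 0 0 0; 1 0 0 0 0; 1 0 0 0 0; 1 0 0 50 0; 1 0 0 35 0'; python3 -m jog '1 -40 -4 0 0; 1 -40 -4 0 0; 1 -40.5 -3.5 0 0; 1 0 0 0 0; 1 0 0 0 0'; python3 - <<'E'
from rings import *
rings('5',dict(r2=(557,-41),r3=(458,67),r4n=(452.5,-48),done=(677,-30)))
E
```

```text
time_s: 24.08
tcp_pos: [0.6784, -0.0312, 0.1063]
ee_rot: [[1.0, -0.001, 0.002], [-0.001, -1.0, -0.0], [0.002, 0.0, -1.0]]
wrist_force: [0.1, -0.5, 0.0]
gripper_width: 0.986
gripper_force: 0.0
time_s: 24.7
tcp_pos: [0.5582, -0.0424, 0.1051]
ee_rot: [[1.0, -0.001, 0.002], [-0.001, -1.0, 0.0], [0.002, -0.0, -1.0]]
wrist_force: [0.2, 0.2, 0.2]
gripper_width: 1.0
gripper_force: 0.0
r2 top ([552.2, -38.1], np.float64(0.771)) scene ([557.1, -42.7], np.float64(0.086))
r3 top ([466.6, 64.7], np.float64(135.065)) scene ([456.7, 64.9], np.float64(0.094))
r4n top ([452.6, -46.4], np.float64(0.014)) scene ([451.5, -50.8], np.float64(0.081))
done top attempt to get argmax of an empty sequen scene ([676.3, -36.9], np.float64(0.119))
```

```bash
python3 -m jog '1 -0.5 0 -45 0; 1 0 0 -30 0; 1 0 0 -14 0; 1 0 0 0 0; 1 0 0 0 0'; python3 -m jog '1 0 0 -5 0; 1 0 0 0 0; 0.4 0 0 0 0; 0.4 0 0 0 0; 0.4 0 0 0 0'; python3 -m jog '0.4 0 0 0 0'
```

```text
time_s: 25.42
tcp_pos: [0.5579, -0.0423, 0.0164]
ee_rot: [[1.0, -0.001, 0.002], [-0.001, -1.0, 0.0], [0.002, -0.0, -1.0]]
wrist_force: [0.4, 0.1, 0.3]
gripper_width: 0.997
gripper_force: 0.0
time_s: 26.05
tcp_pos: [0.5567, -0.0425, 0.0105]
ee_rot: [[1.0, -0.001, 0.0], [-0.001, -1.0, 0.0], [0.0, -0.0, -1.0]]
wrist_force: [-0.1, -0.2, 0.1]
gripper_width: 0.742
gripper_force: 0.0
time_s: 26.18
tcp_pos: [0.5567, -0.0424, 0.0104]
ee_rot: [[1.0, -0.001, 0.0], [-0.001, -1.0, 0.0], [0.0, -0.0, -1.0]]
wrist_force: [0.2, -0.9, 1.0]
gripper_width: 0.637
gripper_force: 28.2
```

```bash
python3 -m jog '0.4 0 0 25 0; 0.4 0 0 35 0; 0.4 0 0 25 0; 0.4 40 4 0 0; 0.4 40 4 0 0'; python3 -m jog '0.4 40.5 3.5 0 0; 0.4 0 0 0 0; 0.4 0 0 -12 0; 0.4 0 0 -12 0; 0.4 0 0 0 0';  python3 -m jog '0.4 0 0 0 0'
```

```text
time_s: 26.8
tcp_pos: [0.6376, -0.0344, 0.0963]
ee_rot: [[1.0, -0.001, 0.001], [-0.001, -1.0, 0.0], [0.001, -0.0, -1.0]]
wrist_force: [0.1, 0.2, -0.5]
gripper_width: 0.629
gripper_force: 30.0
time_s: 27.42
tcp_pos: [0.6753, -0.0312, 0.0696]
ee_rot: [[1.0, -0.001, -0.004], [-0.001, -1.0, -0.0], [-0.004, 0.0, -1.0]]
wrist_force: [-0.7, 0.7, -0.3]
gripper_width: 0.631
gripper_force: 30.0
time_s: 27.55
tcp_pos: [0.677, -0.0311, 0.0716]
ee_rot: [[1.0, -0.001, 0.0], [-0.001, -1.0, -0.0], [0.0, 0.0, -1.0]]
wrist_force: [-0.4, -0.3, -0.7]
gripper_width: 0.631
gripper_force: 30.0
```

```bash
python3 -m jog '0.4 0 0 -5 0; 0.4 0 0 -5 0; 0.4 0 0 -4 0; 0.4 0 0 0 0'; python3 -m jog '0.4 0 0 -8 0; 0.4 0 0 -8 0; 0.4 0 0 -5 0; 0.4 0 0 0 0; 0.4 0 0 0 0'
```

```text
time_s: 28.05
tcp_pos: [0.6769, -0.0309, 0.0568]
ee_rot: [[1.0, -0.001, -0.001], [-0.001, -1.0, -0.0], [-0.001, 0.0, -1.0]]
wrist_force: [-0.2, 0.6, -0.4]
gripper_width: 0.626
gripper_force: 30.0
time_s: 28.68
tcp_pos: [0.6771, -0.031, 0.0363]
ee_rot: [[1.0, -0.001, -0.0], [-0.001, -1.0, -0.0], [-0.0, 0.0, -1.0]]
wrist_force: [0.1, 1.2, 0.9]
gripper_width: 0.628
gripper_force: 30.0
```

```bash
python3 -m jog '0.4 0 0 -1 0; 1 0 0 0 0; 1 0 0 0 0; 1 0 0 0 0; 1 0 0 0 0'; python3 -m jog '1 0 0 35 0; 1 0 0 35 0; 1 -55 24 0 0; 1 -55 24 0 0; 1 -55 24 0 0'; python3 -m jog '1 -54.8 24 0 0; 1 0 0 0 0; 1 0 0 0 0; 1 0 0 0 0'; python3 - <<'E'
from rings import *
rings('6',dict(r3=(458,67),r4n=(452.5,-48)))
E
```

```text
time_s: 29.3
tcp_pos: [0.6772, -0.0311, 0.0354]
ee_rot: [[1.0, -0.001, 0.0], [-0.001, -1.0, -0.0], [0.0, 0.0, -1.0]]
wrist_force: [-0.2, -1.1, -0.5]
gripper_width: 0.964
gripper_force: 0.0
time_s: 29.92
tcp_pos: [0.5107, 0.0415, 0.1055]
ee_rot: [[1.0, -0.001, 0.001], [-0.001, -1.0, 0.0], [0.001, -0.0, -1.0]]
wrist_force: [0.5, 1.8, 0.4]
gripper_width: 1.004
gripper_force: 0.0
time_s: 30.42
tcp_pos: [0.4587, 0.065, 0.1056]
ee_rot: [[1.0, -0.002, 0.001], [-0.002, -1.0, 0.0], [0.001, -0.0, -1.0]]
wrist_force: [-0.4, -0.3, 0.1]
gripper_width: 1.001
gripper_force: 0.0
r3 top ([452.0, 69.6], np.float64(2.794)) scene ([456.7, 65.0], np.float64(0.087))
r4n top ([452.3, -47.8], np.float64(0.181)) scene ([451.9, -50.4], np.float64(0.1))
```

```bash
python3 -m jog '1 -1 0 -45 0; 1 0 0 -30 0; 1 0 0 -14 0; 1 0 0 0 0; 1 0 0 0 0'; python3 -m jog '1 0 0 -6 0; 1 0 0 0 0; 0.4 0 0 0 0; 0.4 0 0 0 0; 0.4 0 0 0 0'; python3 -m jog '0.4 0 0 0 0'
```

```text
time_s: 31.15
tcp_pos: [0.4572, 0.0651, 0.0167]
ee_rot: [[1.0, -0.001, 0.001], [-0.001, -1.0, 0.0], [0.001, -0.0, -1.0]]
wrist_force: [0.5, -0.3, -0.2]
gripper_width: 1.001
gripper_force: 0.0
time_s: 31.78
tcp_pos: [0.4564, 0.0651, 0.0105]
ee_rot: [[1.0, -0.001, 0.0], [-0.001, -1.0, 0.0], [0.0, -0.0, -1.0]]
wrist_force: [0.2, 0.2, -0.2]
gripper_width: 0.742
gripper_force: 0.0
time_s: 31.9
tcp_pos: [0.4565, 0.0651, 0.0105]
ee_rot: [[1.0, -0.001, 0.0], [-0.001, -1.0, 0.0], [0.0, -0.0, -1.0]]
wrist_force: [-0.6, 0.5, 0.4]
gripper_width: 0.642
gripper_force: 30.1
```

```bash
python3 -m jog '0.4 0 0 25 0; 0.4 0 0 35 0; 0.4 0 0 25 0; 0.4 55 -24 0 0; 0.4 55 -24 0 0'; python3 -m jog '0.4 55 -24 0 0; 0.4 55.5 -24 0 0; 0.4 0 0 0 0; 0.4 0 0 -12 0; 0.4 0 0 -12 0';  python3 -m jog '0.4 0 0 0 0; 0.4 0 0 0 0'
```

```text
time_s: 32.52
tcp_pos: [0.5678, 0.0169, 0.0964]
ee_rot: [[1.0, 0.001, 0.002], [0.001, -1.0, 0.001], [0.002, -0.001, -1.0]]
wrist_force: [0.9, 0.8, -0.3]
gripper_width: 0.643
gripper_force: 30.0
time_s: 33.15
tcp_pos: [0.6753, -0.0303, 0.0705]
ee_rot: [[1.0, -0.0, -0.002], [-0.0, -1.0, 0.0], [-0.002, -0.0, -1.0]]
wrist_force: [0.9, 0.9, -0.8]
gripper_width: 0.638
gripper_force: 30.0
time_s: 33.4
tcp_pos: [0.6767, -0.0305, 0.0718]
ee_rot: [[1.0, 0.0, 0.0], [0.0, -1.0, -0.0], [0.0, 0.0, -1.0]]
wrist_force: [0.4, -0.5, -0.7]
gripper_width: 0.637
gripper_force: 30.0
```

```bash
python3 -m jog '0.4 0 0 -5 0; 0.4 0 0 -5 0; 0.4 0 0 -5 0; 0.4 0 0 -3 0; 0.4 0 0 0 0'; python3 -m jog '0.4 0 0 -2 0; 0.4 0 0 0 0; 0.4 0 0 0 0'
```

```text
time_s: 34.02
tcp_pos: [0.6766, -0.031, 0.0529]
ee_rot: [[1.0, -0.001, -0.001], [-0.001, -1.0, -0.0], [-0.001, 0.0, -1.0]]
wrist_force: [0.5, -0.4, -0.8]
gripper_width: 0.64
gripper_force: 30.0
time_s: 34.4
tcp_pos: [0.6769, -0.0309, 0.0514]
ee_rot: [[1.0, -0.001, 0.0], [-0.001, -1.0, 0.0], [0.0, -0.0, -1.0]]
wrist_force: [1.0, 0.5, -1.1]
gripper_width: 0.635
gripper_force: 30.0
```

```bash
python3 -m jog '0.4 0 0 -0.5 0; 1 0 0 0 0; 1 0 0 0 0; 1 0 0 0 0; 1 0 0 0 0'; python3 -m jog '1 0 0 35 0; 1 0 0 20 0; 1 -56 -5 0 0; 1 -56 -5 0 0; 1 -56 -5 0 0'; python3 -m jog '1 -56.5 -4 0 0; 1 0 0 0 0; 1 0 0 0 0; 1 0 0 0 0'; python3 - <<'E'
from rings import *
rings('7',dict(r4n=(452.5,-48)))
s=load('scene7')['pixels'][150:290,240:430,::-1]
cv2.imwrite('pics/c8.png',cv2.resize(s,None,fx=4,fy=4,interpolation=cv2.INTER_CUBIC))
E
```

```text
time_s: 35.02
tcp_pos: [0.6769, -0.0311, 0.0509]
ee_rot: [[1.0, -0.001, 0.0], [-0.001, -1.0, -0.0], [0.0, 0.0, -1.0]]
wrist_force: [-0.0, 0.6, 0.1]
gripper_width: 0.966
gripper_force: 0.0
time_s: 35.65
tcp_pos: [0.5072, -0.0462, 0.106]
ee_rot: [[1.0, -0.001, 0.0], [-0.001, -1.0, -0.0], [0.0, 0.0, -1.0]]
wrist_force: [0.9, 0.5, 1.4]
gripper_width: 1.001
gripper_force: 0.0
time_s: 36.15
tcp_pos: [0.454, -0.0497, 0.1062]
ee_rot: [[1.0, -0.001, 0.001], [-0.001, -1.0, 0.0], [0.001, -0.0, -1.0]]
wrist_force: [0.3, 0.1, -0.6]
gripper_width: 0.999
gripper_force: 0.0
r4n top ([444.5, -45.1], np.float64(3.218)) scene ([451.5, -50.6], np.float64(0.109))
```

View pics/c8.png

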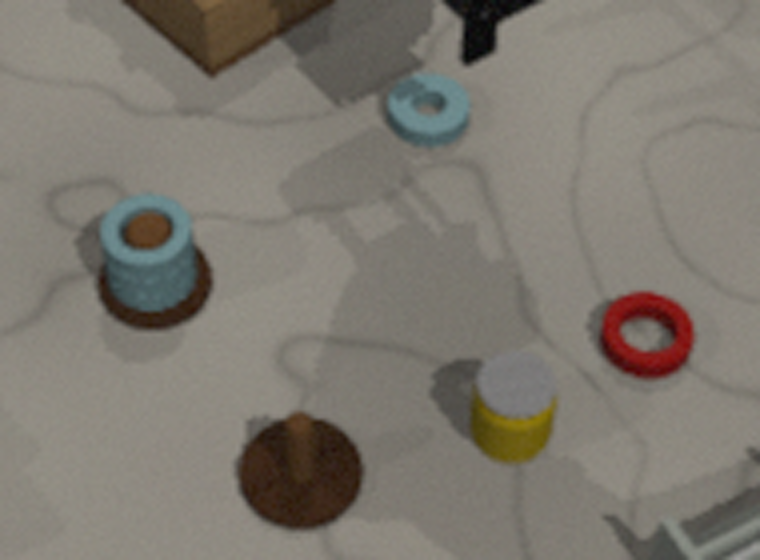

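Three wide rings are stacked flat on the thick post at crop (148,245). The narrow ring waits at (428,108), and the tin and red ring haven't moved. Now I grasp the narrow one.

```bash
python3 -m jog '1 -1 0 -45 0; 1 0 0 -30 0; 1 0 0 -14 0; 1 0 0 0 0; 1 0 0 0 0'; python3 -m jog '1 0 0 -6.5 0; 1 0 0 0 0; 0.4 0 0 0 0; 0.4 0 0 0 0; 0.4 0 0 0 0'; python3 -m jog '0.4 0 0 0 0'
```

```text
time_s: 36.88
tcp_pos: [0.4522, -0.0498, 0.0172]
ee_rot: [[1.0, -0.001, 0.001], [-0.001, -1.0, 0.0], [0.001, -0.0, -1.0]]
wrist_force: [0.7, 0.3, 0.7]
gripper_width: 0.999
gripper_force: 0.0
time_s: 37.5
tcp_pos: [0.4514, -0.0499, 0.0105]
ee_rot: [[1.0, -0.001, 0.0], [-0.001, -1.0, 0.0], [0.0, -0.0, -1.0]]
wrist_force: [-0.4, -0.2, -0.1]
gripper_width: 0.745
gripper_force: 0.0
time_s: 37.62
tcp_pos: [0.4514, -0.05, 0.0104]
ee_rot: [[1.0, -0.001, 0.0], [-0.001, -1.0, 0.0], [0.0, -0.0, -1.0]]
wrist_force: [-0.2, 1.4, 0.3]
gripper_width: 0.639
gripper_force: 30.1
```

```bash
python3 -m jog '0.4 0 0 25 0; 0.4 0 0 35 0; 0.4 0 0 25 0; 0.4 45 37 0 0; 0.4 45 37 0 0'; python3 -m jog '0.4 45 37 0 0; 0.4 45 37 0 0; 0.4 46 38 0 0; 0.4 0 0 0 0';  python3 -m jog '0.4 0 0 0 0; 0.4 0 0 -12 0; 0.4 0 0 -10 0; 0.4 0 0 0 0; 0.4 0 0 0 0'
```

```text
time_s: 38.25
tcp_pos: [0.5424, 0.0247, 0.0963]
ee_rot: [[1.0, -0.002, 0.002], [-0.002, -1.0, 0.0], [0.002, -0.0, -1.0]]
wrist_force: [1.8, 0.7, -0.1]
gripper_width: 0.639
gripper_force: 30.0
time_s: 38.75
tcp_pos: [0.6795, 0.1387, 0.0935]
ee_rot: [[1.0, 0.001, 0.0], [0.001, -1.0, 0.0], [0.0, -0.0, -1.0]]
wrist_force: [-0.3, -0.3, -0.5]
gripper_width: 0.637
gripper_force: 30.0
time_s: 39.38
tcp_pos: [0.6774, 0.1358, 0.0736]
ee_rot: [[1.0, -0.001, 0.0], [-0.001, -1.0, -0.0], [0.0, 0.0, -1.0]]
wrist_force: [0.1, 0.6, -0.3]
gripper_width: 0.639
gripper_force: 30.0
```

```bash
python3 -m jog '0.4 0 0 -5 0; 0.4 0 0 -4 0; 0.4 0 0 0 0'; python3 -m jog '0.4 0 0 -4 0; 0.4 0 0 -4 0; 0.4 0 0 0 0'
```

```text
time_s: 39.75
tcp_pos: [0.677, 0.1359, 0.0638]
ee_rot: [[1.0, -0.001, -0.001], [-0.001, -1.0, -0.0], [-0.001, 0.0, -1.0]]
wrist_force: [0.5, 0.1, -1.0]
gripper_width: 0.64
gripper_force: 30.0
time_s: 40.12
tcp_pos: [0.677, 0.1359, 0.0558]
ee_rot: [[1.0, -0.001, -0.001], [-0.001, -1.0, -0.0], [-0.001, 0.0, -1.0]]
wrist_force: [0.4, 0.5, -0.3]
gripper_width: 0.64
gripper_force: 30.0
```

It's threaded without contact. I'll take it down to the base and release.

```bash
python3 -m jog '0.4 0 0 -10 0; 0.4 0 0 -10 0; 0.4 0 0 -10 0; 0.4 0 0 -5 0; 0.4 0 0 0 0'; python3 -m jog '0.4 0 0 -1.5 0; 0.4 0 0 0 0; 1 0 0 0 0; 1 0 0 0 0; 1 0 0 0 0'; python3 -m jog '1 0 0 0 0; 1 0 0 35 0; 1 0 0 50 0; 1 0 0 40 0; 1 0 0 0 0'; python3 -m jog '1 -60 10 0 0; 1 -60 10 0 0; 1 -60 10 0 0; 1 -60 10 0 0; 1 0 0 0 0'; python3 - <<'E'
from rings import *
s=cap('scene','scene8');t=cap('top','top8')
a=cv2.resize(s['pixels'][85:295,225:425,::-1],None,fx=2.8,fy=2.8,interpolation=cv2.INTER_CUBIC)
cv2.imwrite('pics/c9.png',a)
E
```

```text
time_s: 40.75
tcp_pos: [0.6771, 0.1359, 0.0206]
ee_rot: [[1.0, -0.001, -0.001], [-0.001, -1.0, -0.001], [-0.001, 0.001, -1.0]]
wrist_force: [-0.3, 0.0, -0.2]
gripper_width: 0.64
gripper_force: 30.0
time_s: 41.38
tcp_pos: [0.6775, 0.136, 0.0201]
ee_rot: [[1.0, -0.001, 0.0], [-0.001, -1.0, 0.0], [0.0, -0.0, -1.0]]
wrist_force: [0.4, 0.3, 1.1]
gripper_width: 0.897
gripper_force: 0.0
time_s: 42.0
tcp_pos: [0.6797, 0.1367, 0.1499]
ee_rot: [[1.0, -0.0, 0.009], [-0.0, -1.0, 0.003], [0.009, -0.003, -1.0]]
wrist_force: [0.3, -0.8, -0.4]
gripper_width: 1.004
gripper_force: 0.0
time_s: 42.62
tcp_pos: [0.4329, 0.175, 0.1441]
ee_rot: [[1.0, 0.002, -0.003], [0.002, -1.0, -0.002], [-0.003, 0.002, -1.0]]
wrist_force: [0.5, 0.7, 0.5]
gripper_width: 1.0
gripper_force: 0.0
```

View pics/c9.png

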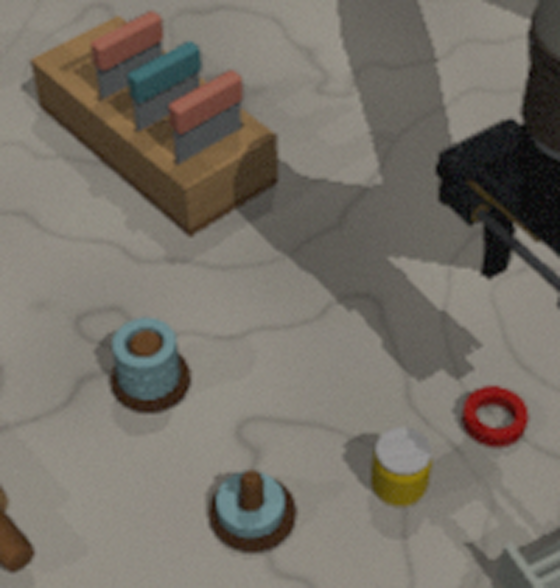

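View pics/top8.png

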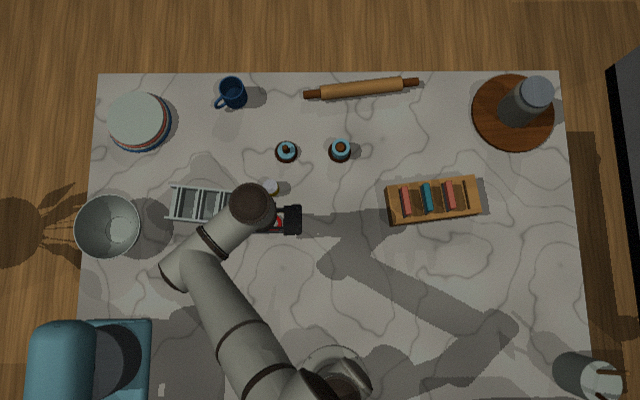

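The crop shows both coral scrapers sitting level with the teal one in the block, at (128,40) and (205,100). Three rings are on the thick post (148,355) and the narrow ring lies flat on the thin post (250,505). The tin and the red ring haven't moved, the rack is empty in the top view, and the arm is clear.

```bash
python3 -c "
from station import r
print(r.finish_job())"
```

```text
the job is handed in; nothing more can be done
None
```

I handed the job in at about 43 s: both coral scrapers are fully home in their own block slots, the three wide rings are flat on the thick post and the narrow ring on the thin post, and the teal scraper, tin and red ring were left alone; the second scraper first touched the block's top at about 29 N before going in.

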